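# Slide a tube rack onto the reader's narrow rail

### The job

Feed the green tube rack into the reader: without lifting it, slide it off the white loading deck onto the narrow raised rail until it is fully home against the black rubber stop, sitting centred and square on the rail so that it rests level. Then push the red-ended retaining bar all the way in behind the rack. Do not tip the rack, and leave the tape, teal carton, timer and bottle alone.

Things in the scene. Friction and masses are not known exactly. Their poses are not given: they have to be found in the camera images.
- station: Fixed rack-reader station. Origin on the worktop, on the lane's centre line, below the deck's end. y: along the lane, loading direction; x: across, away from the robot; z up. In mm: white flat loading deck without rims x -60..60, y -190..0, top z 60, 10 thick; aluminium rail x -20..20, flush with the deck and running through it, free-standing for y 0..125; foot plate x -90..60, 6 thick.
- rail_home (a point): Where the rack's origin must end: on the rail's top, on its centre line, 64 mm past the deck's end, with the rack's front against the stop. Axes as the station's.
- stop (a point): Middle of the black rubber stop's face, at station x 0, y 125, z 77 mm; the stop is 56 wide (x), 30 high and looks to -y. Behind it the white reader head, x -38..38, y 130..164, up to z 110. To the left beyond it a tall fixed instrument stands on the worktop (world x over about 0.6 m, y 0.1 to 0.4 m): keep the arm clear of it.
- rack: Green tube rack with capped micro tubes, 84 (x) x 122 (y) x 42 high, 0.1-0.2 kg. Origin under its centre. End walls 76 wide at y -61 and +61, 3..31 above the underside; side walls at x -42 and +42 up to 14; base plate 3 thick and top plate (31..34) 84 x 122. Starts on the deck up to 15 mm off-centre, turned up to 0.3 rad, y roughly along the station's y. Slides with about 1 N.
- retainer (a joint): Position of the retaining bar, m: 0 = withdrawn on the robot's side (station -x), 0.042 = fully in (towards +x) against its end stop. Starts withdrawn; stays where left; takes about 1.2 N. Bar station y -18..-6, z 67..81 mm; inner end at station x = -56 mm + value. It runs in a fixed steel guide x -74..-62, y -26..2, up to z 90.
- retainer_pad (a point): Centre of the outer (-x) face of the upright red push plate on the bar's outer end; plate 24 wide (station y), 30 high (z 62..92), 6 thick. At station x = -123 mm + joint value, y -12, z 77. Moves with the bar; push it along station +x.
- tape: roll of blue tape lying flat, 85 mm across, 26 high; origin under its centre. Bystander.
- carton: teal printed carton, 60 x 155 x 52 high; origin under its centre. Bystander.
- timer: small white bench timer leaning on its stand, 47 x 66 x 57 high; origin under its centre. Bystander.
- bottle: small white bottle with a white screw cap, 50 diameter, 100 high; origin under its centre. Bystander.
Mind the look-alikes: they are no part of the job. Several things have the shape of the rack; the one meant has the colours described above.

How it is judged:
By the outcome, as a careful person would: the job done as asked, in the order asked, and still so for the second after the job is handed in, with the robot touching nothing.
It also fails if it takes over 72 s, if anything falls off the work surface, if the arm or the gripper's body presses on something with over 40 N, if the wrist force passes 120 N, or if a joint passes its speed limit or range.

### The arm

A 6-joint arm with a two-finger parallel gripper is mounted at the origin on a cart in front of the work surface, level with it; the furniture and walls round the work are solid. World frame = base frame: x ahead of the robot, y to its left, z up, the work surface at z = 0. Lengths are in m, angles in rad, forces in N, time in s.
With the tool pointing down it reaches from about 0.35 to 0.775 m from the base axis. Payload 5.5 kg.
Tool frame: the origin (TCP) lies at the very end of the fingers, on their centre line; the grasp point (between the pads) lies behind it (env.hold_point_z is the z of the grasp point in the tool frame, in m); z points along the fingers, y is the line along which they close (so a half turn about z gives the same grasp; the last joint's range is limited). The gripper opens to 85 mm and grips with 20 to 120 N. Pads are 22 mm wide; open, the fingers measure 114 mm over their backs; the gripper's body (76 mm by 85 mm) begins 54 mm behind the grasp point. The pads swing forward as they close: fully open they stand 13 mm farther back than shut.
Start: joints at [-1.478, 0.313, 0.046, 1.304, 0, 1.431], TCP at [0.133, -0.56, 0.21] pointing down, gripper open.
Joint ranges: [-2.76, 2.76], [-0.86, 1.69], [-1.03, 1.26], [-2.2, 2.34], [-1.47, 1.5], [-3.14, 3.14]. Speed limits (rad/s): [2.57, 2.57, 3.14, 3.14, 3.14, 3.14].

### API

Orientations are given as a unit quaternion [w, x, y, z].
In Python, from workcell import env gives the robot as it stands.
- The arm moves only by the tool arm_command, never from a script. Its argument "rows" is a list of rows, each an object with "delta_pos": the shift along the tool's x, y, z scaled (see below), a list of three; "rot": the turn, a rotation vector about the tool's x, y, z scaled (see below), a list of three; "fingers": the closure, from 0 (fully open) to 1 (shut). A call has 1 to 20 rows; each row shifts and turns the commanded pose from where the row before left it, along the tool's axes as they then stand; what a row does not reach is not made up. The controller multiplies each number of a shift by 0.02 m and each number of a turn by 360 degrees. A row lasts 1/10 s, in which the tool goes at most 50 mm and 8.59 degrees, less where a joint would pass 70% of its speed; a pose out of reach is approached as far as the arm can. A call with a number of a shift or a turn outside -1 to 1 is refused whole. A call with a gripper value outside its range is refused whole. The fingers move at their own pace and stop on an object; "squeeze" is the grip in N (left out, the last holds). Time passes only in rows, so rows that do not move let the fingers close. It gives the time, the measured TCP pose, the force and the opening at its end, in the units of the state.
- env.get_state(): the state, without advancing time (a new reading comes with each control period).
- env.read_camera(name): name is "scene" or "top" or "wrist"; returns (picture, depth): 480x640x3 uint8, blue, green, red; 480x640 float32, m along the optical axis (not along the pixel's ray), 0 where there is no reading.
- env.get_calibration(name): a dict with "mtx" (3x3 intrinsics, pixels), "distortion" ([k1, k2, p1, p2, k3] as OpenCV has them; the pictures are not rectified), "R" (3x3) and "t" (3): a world point X has camera coordinates R X + t. Camera axes: x right, y down, z forward; pixel columns grow to the right and rows downward; lengths in m; the calibration is good to about 2 mm. A picture is of the moment at which its call begins: read the wrist's pose just before it. get_calibration takes no time and is no camera call; for the wrist camera it gives the pose at the moment of the call.
- env.hand_in(): hands the job in, once; it reports no verdict.
The state is a dict: "clock": time; "joint_pos": joint angles; "qvel": joint speeds; "tau": joint torques, N m; "tcp_pos": TCP position; "orientation": TCP orientation; "wrist_force": force on the tool from outside, world axes, zero at the start; "ft_torque": the same for the moment, N m; "finger_gap": finger opening in m.
Only numpy, scipy, OpenCV 4.12 (cv2) and the standard library are available. Lean on these libraries where they do the work, as an engineer would, in place of code of your own. Each camera call takes 0.05 s, during which the arm holds its last target. There are 200 camera calls.

## Working session

There is one attempt and no reset: what is moved stays moved. The work goes in short steps, Python scripts to look and compute and a tool call to move; the robot and the scene stay as the last step left them, time stands still between calls to the robot, and variables do not carry over. Pictures are saved under pics/ and viewed, on a budget of 15 in all, crops included, one or two more only if the job needs it, and the job is handed in when it is done.

Besides the shell and the picture viewer there is one more tool, called after "Request:" as a command line: name --argument value ..., lists and objects as JSON in quotes. arm_command: Moves the arm, as the interface text tells. Shifts and turns lie within -1 to 1; 1 stands for 0.02 m of shift or 360 degrees of turn. Its arguments: {"type":"object","properties":{"rows":{"type":"array","items":{"type":"object","properties":{"delta_pos":{"type":"array","items":{"type":"number","minimum":-1,"maximum":1}},"rot":{"type":"array","items":{"type":"number","minimum":-1,"maximum":1}},"fingers":{"type":"number"}}}},"squeeze":{"type":"number"}},"required":["rows"]}

```bash
mkdir -p pics; ls
python3 - <<'E'
from workcell import env
import cv2
print(env.get_state(), env.hold_point_z)
for n in ("scene","top"):
    p,d=env.read_camera(n); cv2.imwrite(f"pics/{n}0.png",p)
    import numpy as np
    np.save(f"{n}0_d.npy",d)
    print(n,env.get_calibration(n))
E
```

```text
pics
{'clock': 0.0, 'joint_pos': array([-1.47756334e+00,  3.14038003e-01,  4.49636494e-02,  1.30360210e+00,
        1.16888234e-05,  1.43122962e+00]), 'qvel': array([-1.50847350e-03,  1.17264874e-03, -3.07061877e-04, -6.84294773e-04,
       -6.40613633e-05,  1.20568168e-04]), 'tau': array([ 6.06305348e-04, -4.80626249e+01,  2.98534942e+01,  1.94991357e-02,
       -2.04805910e-04,  6.90785669e-06]), 'tcp_pos': array([ 0.13261433, -0.55892322,  0.20858126]), 'orientation': array([-9.39676209e-04,  9.93232745e-01,  1.16137120e-01,  2.76192227e-05]), 'wrist_force': array([ 0.07184968, -0.00318991,  0.74615411]), 'ft_torque': array([-0.01810466,  0.02321732,  0.04300956]), 'finger_gap': 0.08537517320505347} -0.0187
scene {'mtx': array([[619.39668701,   0.        , 315.30057704],
       [  0.        , 619.39668701, 245.60915468],
       [  0.        ,   0.        ,   1.        ]]), 'distortion': array([-0.08735228,  0.        ,  0.        ,  0.        ,  0.        ]), 'R': array([[-5.30256518e-01, -8.47837199e-01, -3.30370482e-04],
       [-3.85886089e-01,  2.41688795e-01, -8.90324914e-01],
       [ 7.54930429e-01, -4.71973104e-01, -4.55325639e-01]]), 't': array([0.13900028, 0.35185574, 1.27635707])}
top {'mtx': array([[579.9302244 ,   0.        , 313.87616944],
       [  0.        , 579.9302244 , 240.74597493],
       [  0.        ,   0.        ,   1.        ]]), 'distortion': array([-0.0904655,  0.       ,  0.       ,  0.       ,  0.       ]), 'R': array([[-0.02726295, -0.99958725,  0.00905864],
       [-0.98266022,  0.02513648, -0.18370372],
       [ 0.18340019, -0.01390987, -0.98293992]]), 't': array([-0.17319966,  0.55121721,  1.47273   ])}
```

View pics/scene0.png

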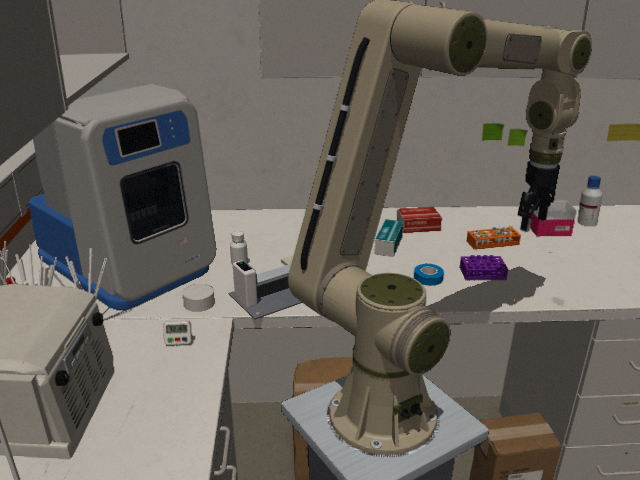

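View pics/top0.png

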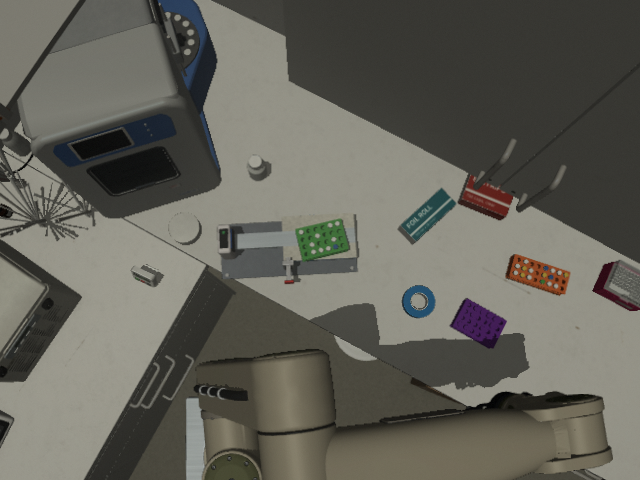

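Top view: the green rack is at (322,240). Look-alikes are the purple rack (478,322) and the orange one (538,273); green is the match. The reader head is at (224,238), the rail at (236–295,240), the deck at (282–357, 215–262) and the red plate at (289,281). Next I'll measure with the top camera.

```bash
cat > h.py <<'E'
import numpy as np, cv2
from workcell import env
def rays(cal,px):
    px=np.asarray(px,float).reshape(-1,1,2)
    u=cv2.undistortPoints(px,cal["mtx"],np.array(cal["distortion"])).reshape(-1,2)
    d=np.c_[u,np.ones(len(u))]@cal["R"]; c=-cal["R"].T@cal["t"]
    return c,d
def onplane(cal,px,z):
    c,d=rays(cal,px); return c+d*((z-c[2])/d[:,2])[:,None]
def cloud(cal,dep):
    v,u=np.nonzero(dep>0); px=np.c_[u,v]
    un=cv2.undistortPoints(px.astype(float).reshape(-1,1,2),cal["mtx"],np.array(cal["distortion"])).reshape(-1,2)
    return px,(np.c_[un,np.ones(len(un))]*dep[v,u][:,None]-cal["t"])@cal["R"]
def biggest(mask):
    c,_=cv2.findContours(mask.astype(np.uint8),cv2.RETR_EXTERNAL,cv2.CHAIN_APPROX_NONE); return max(c,key=cv2.contourArea)
def project(cal,X):
    return cv2.projectPoints(np.asarray(X,float).reshape(-1,1,3),cv2.Rodrigues(cal["R"])[0],cal["t"],cal["mtx"],np.array(cal["distortion"]))[0].reshape(-1,2)
E
python3 - <<'E'
from h import *
cal=env.get_calibration("top"); p=cv2.imread("pics/top0.png"); d=np.load("top0_d.npy")
hsv=cv2.cvtColor(p,cv2.COLOR_BGR2HSV); roi=np.zeros(d.shape,bool); roi[200:300,200:370]=1
g=roi&(hsv[...,0]>45)&(hsv[...,0]<75)&(hsv[...,1]>120)
c=biggest(g); X=onplane(cal,c.reshape(-1,2),.094)[:,:2].astype(np.float32)
print("rack",cv2.minAreaRect(X))
r=roi&((hsv[...,0]<8)|(hsv[...,0]>172))&(hsv[...,1]>120)
v,u=np.nonzero(r); print("red",len(u),onplane(cal,[[u.mean(),v.mean()]],.092))
px,W=cloud(cal,d); k=roi[px[:,1],px[:,0]]; px,W=px[k],W[k]
for lo,hi in((.1,.12),(.052,.068)):
    m=np.zeros(d.shape,np.uint8); q=(W[:,2]>lo)&(W[:,2]<hi); m[px[q,1],px[q,0]]=1
    c=biggest(m); X=onplane(cal,c.reshape(-1,2),(.11 if lo==.1 else .06))[:,:2].astype(np.float32)
    print(lo,cv2.contourArea(c),cv2.minAreaRect(X), X.min(0),X.max(0))
big=cv2.resize(p[195:300,200:370],None,fx=4.5,fy=4.5,interpolation=cv2.INTER_CUBIC); cv2.imwrite("pics/crop1.png",big)
E
```

```text
rack ((0.5416317582130432, -0.2069166600704193), (0.08174104243516922, 0.11778008192777634), 12.509910583496094)
red 23 [[ 0.43604462 -0.12157889  0.092     ]]
0.1 368.5 ((0.5473507642745972, 0.03784997761249542), (0.07540635019540787, 0.03546307981014252), 0.18730051815509796) [0.5096806 0.0200699] [0.58501244 0.05569666]
0.052 2180.0 ((0.5512213706970215, -0.13730570673942566), (0.12689045071601868, 0.3137282431125641), 1.8247764110565186) [ 0.48756894 -0.29474688] [0.61805755 0.01873889]
```

View pics/crop1.png

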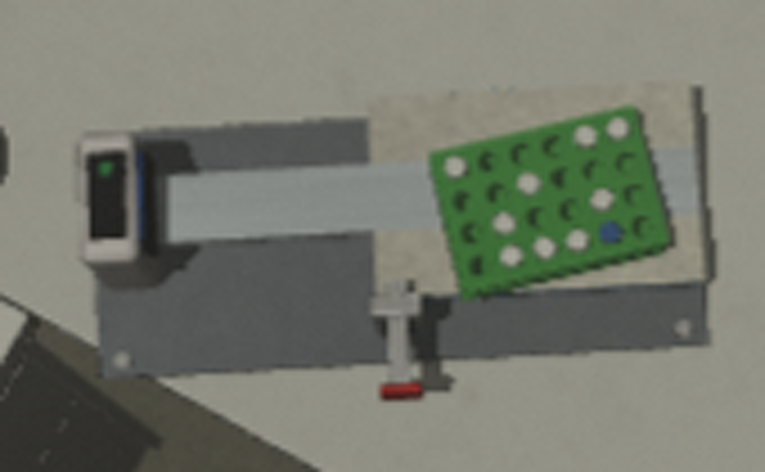

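The crop confirms the green rack with white and blue caps on the white deck, turned about 11° from the lane and about 11 mm towards the robot. I'll move above it with the tool axes along the station's and look from there.

Request:
arm_command --rows '[{"delta_pos": [0.9, -0.9, -0.25], "rot": [0, 0, 0.008], "fingers": 0}, {"delta_pos": [0.9, -0.9, -0.25], "rot": [0, 0, 0.008], "fingers": 0}, {"delta_pos": [0.9, -1, -0.25], "rot": [0, 0, 0.008], "fingers": 0}, {"delta_pos": [0.9, -1, -0.25], "rot": [0, 0, 0.008], "fingers": 0}, {"delta_pos": [0.9, -1, -0.25]}, {"delta_pos": [0.9, -1, -0.25]}, {"delta_pos": [0.9, -1, -0.25]}, {"delta_pos": [0.9, -1, -0.25]}, {"delta_pos": [0.9, -1, -0.25]}, {"delta_pos": [0.9, -1, -0.25]}, {"delta_pos": [0.9, -1, -0.25]}, {"delta_pos": [0.9, -1, -0.25]}, {"delta_pos": [0.9, -1, -0.25]}, {"delta_pos": [0.9, -1, -0.25]}, {"delta_pos": [0.9, -1, -0.25]}, {"delta_pos": [0.9, -1, -0.25]}, {"delta_pos": [0.9, -1, -0.25]}, {"delta_pos": [0.9, -1, -0.25]}, {"delta_pos": [0.9, -1, -0.25]}, {"delta_pos": [0, 0, 0]}]'

```text
schema error: expected keys delta_pos, rot, fingers
```

Run:
```python
from h import *
s=env.get_state(); print(s["clock"],s["tcp_pos"],s["orientation"],s["joint_pos"],s["wrist_force"])
cal=env.get_calibration("wrist"); p,d=env.read_camera("wrist"); cv2.imwrite("pics/w1.png",p); np.save("w1d.npy",d)
import pickle; pickle.dump(cal,open("w1c.pkl","wb")); print(-cal["R"].T@cal["t"],cal["R"],cal["mtx"][0,0])
```

```text
0.1 [ 0.13259572 -0.55900603  0.20870481] [-8.11660486e-04  9.93232852e-01  1.16137174e-01  2.69401388e-05] [-1.47761201e+00  3.13924872e-01  4.51084713e-02  1.30360406e+00
  1.61828148e-05  1.43118086e+00] [-0.16868607 -0.58422419 -0.05622726]
[ 0.19638484 -0.54442437  0.37369939] [[ 0.22981143 -0.97323301 -0.00205314]
 [-0.93892726 -0.22226495  0.26270495]
 [-0.25612947 -0.05844485 -0.96487403]] 387.26469945648574
```

View pics/w1.png

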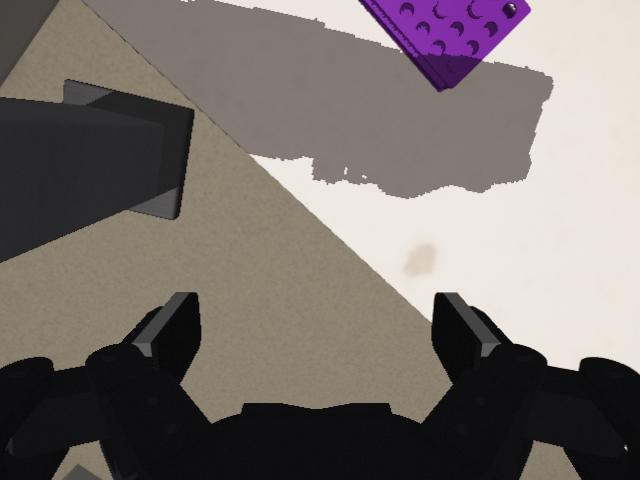

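That call was refused because every row needs all three keys, so the arm hasn't moved. The wrist picture shows only the purple rack at (450,40) and the fingers. I'll resend the move.

Request:
arm_command --rows '[{"delta_pos": [0.9, -0.9, -0.25], "rot": [0, 0, 0.008], "fingers": 0}, {"delta_pos": [0.9, -0.9, -0.25], "rot": [0, 0, 0.008], "fingers": 0}, {"delta_pos": [0.9, -1, -0.25], "rot": [0, 0, 0.008], "fingers": 0}, {"delta_pos": [0.9, -1, -0.25], "rot": [0, 0, 0.008], "fingers": 0}, {"delta_pos": [0.9, -1, -0.25], "rot": [0, 0, 0], "fingers": 0}, {"delta_pos": [0.9, -1, -0.25], "rot": [0, 0, 0], "fingers": 0}, {"delta_pos": [0.9, -1, -0.25], "rot": [0, 0, 0], "fingers": 0}, {"delta_pos": [0.9, -1, -0.25], "rot": [0, 0, 0], "fingers": 0}, {"delta_pos": [0.9, -1, -0.25], "rot": [0, 0, 0], "fingers": 0}, {"delta_pos": [0.9, -1, -0.25], "rot": [0, 0, 0], "fingers": 0}, {"delta_pos": [0.9, -1, -0.25], "rot": [0, 0, 0], "fingers": 0}, {"delta_pos": [0.9, -1, -0.25], "rot": [0, 0, 0], "fingers": 0}, {"delta_pos": [0.9, -1, -0.25], "rot": [0, 0, 0], "fingers": 0}, {"delta_pos": [0.9, -1, -0.25], "rot": [0, 0, 0], "fingers": 0}, {"delta_pos": [0.9, -1, -0.25], "rot": [0, 0, 0], "fingers": 0}, {"delta_pos": [0.9, -1, -0.25], "rot": [0, 0, 0], "fingers": 0}, {"delta_pos": [0.9, -1, -0.25], "rot": [0, 0, 0], "fingers": 0}, {"delta_pos": [0.9, -1, -0.25], "rot": [0, 0, 0], "fingers": 0}, {"delta_pos": [0, 0, 0], "rot": [0, 0, 0], "fingers": 0}, {"delta_pos": [0, 0, 0], "rot": [0, 0, 0], "fingers": 0}]'

```text
clock: 2.15
tcp_pos: [0.4349, -0.1851, 0.2992]
orientation: [0.0, 1.0, 0.017, -0.0]
wrist_force: [0.2, -0.3, -1.0]
finger_gap: 0.0853
```

```bash
cat > look.py <<'E'
from h import *
import sys,pickle
n=sys.argv[1]
s=env.get_state(); print(s["clock"],s["tcp_pos"],s["orientation"],s["joint_pos"].round(3),s["wrist_force"].round(2))
cal=env.get_calibration("wrist"); p,d=env.read_camera("wrist"); cv2.imwrite(f"pics/{n}.png",p); np.save(f"{n}d.npy",d)
pickle.dump(cal,open(f"{n}c.pkl","wb"))
hsv=cv2.cvtColor(p,cv2.COLOR_BGR2HSV)
g=(hsv[...,0]>45)&(hsv[...,0]<75)&(hsv[...,1]>120)
c=biggest(g); print("green px",cv2.boundingRect(c)); X=onplane(cal,c.reshape(-1,2),.094)[:,:2].astype(np.float32)
print("rack",cv2.minAreaRect(X),cv2.boxPoints(cv2.minAreaRect(X)).round(4).tolist())
E
python3 look.py w1
```

```text
2.15 [ 0.43492043 -0.18512313  0.29921142] [ 4.62739231e-05  9.99861293e-01  1.66519087e-02 -3.26958808e-04] [-5.720e-01  1.020e-01 -2.000e-03  1.467e+00 -0.000e+00  2.536e+00] [ 0.23 -0.27 -1.02]
green px (268, 17, 147, 122)
rack ((0.5427712798118591, -0.2059869021177292), (0.08264976739883423, 0.12063468992710114), 12.162639617919922) [[0.48969998955726624, -0.15569999814033508], [0.5151000022888184, -0.2736999988555908], [0.5958999991416931, -0.25619998574256897], [0.5705000162124634, -0.13830000162124634]]
```

View pics/w1.png

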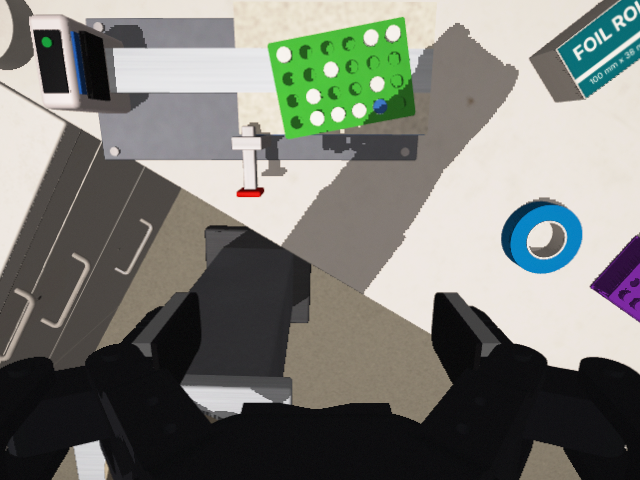

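The wrist view shows the whole station: rail edges at about rows 48 and 92 (cols 115–233), the deck's end at col 234 and the foot plate's near edge at row 159. The red plate is at (250,192) and the rack at (342,78). I'll fit the station axes from the rail edges, foot plate edge, deck end and red plate.

Run:
```python
from h import *
import pickle
cal=pickle.load(open("w1c.pkl","rb")); p=cv2.imread("pics/w1.png"); g=cv2.GaussianBlur(cv2.cvtColor(p,cv2.COLOR_BGR2GRAY),(3,3),0).astype(float)
def hedge(cols,r0,r1,z,sgn):
    pts=[]
    for c in cols:
        gr=sgn*np.diff(g[r0:r1,c]); k=gr.argmax()
        if 0<k<len(gr)-1 and gr[k]>8:
            a,b,e=gr[k-1],gr[k],gr[k+1]; pts.append((c,r0+k+.5+.5*(a-e)/(a-2*b+e)))
    X=onplane(cal,pts,z); f=np.polyfit(X[:,1],X[:,0],1); res=X[:,0]-np.polyval(f,X[:,1]); k=abs(res)<.0012; f=np.polyfit(X[k,1],X[k,0],1)
    print(len(pts),k.sum(),"dx/dy",f[0],"x at y=-.05",np.polyval(f,-.05),"at -.2",np.polyval(f,-.2)); return f
a=hedge(range(150,230),40,58,.06,1); b=hedge(range(150,230),82,104,.06,-1)
hedge(range(110,410),150,168,.006,1)
# deck end: vertical edge in rows 5-40, 105-125
pts=[]
for r in list(range(5,42))+list(range(100,122)):
    gr=np.diff(g[r,222:246]); k=gr.argmax(); pts.append((222+k+.5,r))
X=onplane(cal,pts,.06); f=np.polyfit(X[:,0],X[:,1],1); res=X[:,1]-np.polyval(f,X[:,0]);k=abs(res)<.0015; f=np.polyfit(X[k,0],X[k,1],1)
print("deck end dy/dx",f[0],"y at x=.55",np.polyval(f,.55),k.sum())
hsv=cv2.cvtColor(p,cv2.COLOR_BGR2HSV); r=((hsv[...,0]<8)|(hsv[...,0]>172))&(hsv[...,1]>130); r[:,400:]=0
c=biggest(r); print(cv2.boundingRect(c)); x,y,w,h=cv2.boundingRect(c)
print("red",onplane(cal,[[x,y],[x+w,y],[x+w,y+6]],.092))
```

```text
80 80 dx/dy -0.0331132241704941 x at y=-.05 0.5707442294044941 at -.2 0.5757112130300682
80 80 dx/dy -0.02859139732690001 x at y=-.05 0.5306720841478101 at -.2 0.534960793746845
259 257 dx/dy -0.03015899378300482 x at y=-.05 0.4606035382490767 at -.2 0.4651273873165274
deck end dy/dx 0.018985786030366134 y at x=.55 -0.10397423731619718 39
(237, 188, 27, 9)
red [[ 0.44218772 -0.10898624  0.092     ]
 [ 0.44302558 -0.13504734  0.092     ]
 [ 0.43718077 -0.13503151  0.092     ]]
```

Station fit: origin ≈ (0.552, -0.105), yaw 0.030 rad, and rail width checks at 40.07 mm. The rack is at station (-13, -101) mm, turned 10.4°. I'll square and centre it by pushing its robot-side edge with both spread fingers, descending beside it first.

Request:
arm_command --rows '[{"delta_pos": [0.436, 0.294, 0.75], "rot": [0, 0, 0.0005], "fingers": 0.3}, {"delta_pos": [0.436, 0.294, 1], "rot": [0, 0, 0], "fingers": 0.3}, {"delta_pos": [0.436, 0.294, 1], "rot": [0, 0, 0], "fingers": 0.3}, {"delta_pos": [0.436, 0.294, 1], "rot": [0, 0, 0], "fingers": 0.3}, {"delta_pos": [0, 0, 1], "rot": [0, 0, 0], "fingers": 0.3}, {"delta_pos": [0, 0, 1], "rot": [0, 0, 0], "fingers": 0.3}, {"delta_pos": [0, 0, 1], "rot": [0, 0, 0], "fingers": 0.3}, {"delta_pos": [0, 0, 1], "rot": [0, 0, 0], "fingers": 0.3}, {"delta_pos": [0, 0, 1], "rot": [0, 0, 0], "fingers": 0.3}, {"delta_pos": [0, 0, 1], "rot": [0, 0, 0], "fingers": 0.3}, {"delta_pos": [0, 0, 1], "rot": [0, 0, 0], "fingers": 0.3}, {"delta_pos": [0, 0, 0.6], "rot": [0, 0, 0], "fingers": 0.3}, {"delta_pos": [0, 0, 0.4], "rot": [0, 0, 0], "fingers": 0.3}, {"delta_pos": [0, 0, 0], "rot": [0, 0, 0], "fingers": 0.3}, {"delta_pos": [0, 0, 0], "rot": [0, 0, 0], "fingers": 0.3}]'

```text
clock: 3.7
tcp_pos: [0.4707, -0.2084, 0.065]
orientation: [0.0, 1.0, 0.014, 0.0]
wrist_force: [0.1, 0.6, 0.3]
finger_gap: 0.06
```

```bash
python3 look.py w2
python3 - <<'E'
import cv2
E
```

```text
3.7 [ 0.47072888 -0.20837497  0.06500499] [2.47385029e-04 9.99900459e-01 1.41042742e-02 2.83451211e-04] [-0.573  0.289 -0.358  0.923 -0.     2.541] [0.1  0.56 0.33]
green px (103, 0, 400, 253)
rack ((0.5433638095855713, -0.2057657092809677), (0.08323310315608978, 0.12151268124580383), 12.299644470214844) [[0.48980000615119934, -0.15530000627040863], [0.5156000256538391, -0.27399998903274536], [0.597000002861023, -0.2563000023365021], [0.5710999965667725, -0.13750000298023224]]
```

View pics/w2.png

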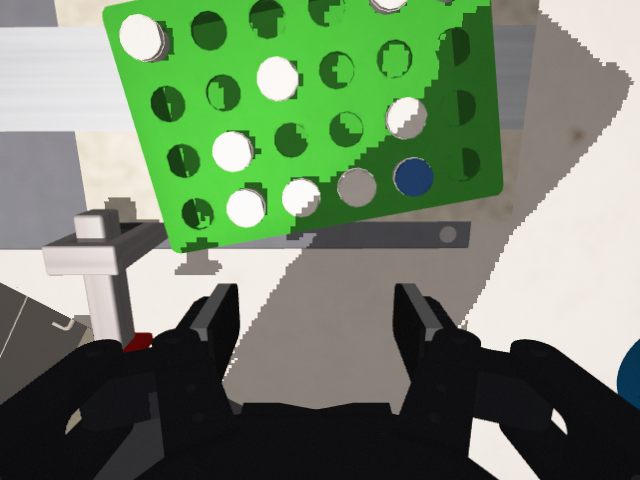

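The rack measures 83.2 x 121.5 mm at this range, so the estimate is good. The fingers are down at (215,320) and (415,320), clear of the red plate. Now the slow side push.

Request:
arm_command --rows '[{"delta_pos": [0.16, 0, 0], "rot": [0, 0, -0.0003], "fingers": 0.3}, {"delta_pos": [0.16, 0, 0], "rot": [0, 0, 0], "fingers": 0.3}, {"delta_pos": [0.15, 0, 0], "rot": [0, 0, 0], "fingers": 0.3}, {"delta_pos": [0.1, 0, 0], "rot": [0, 0, 0], "fingers": 0.3}, {"delta_pos": [0.1, 0, 0], "rot": [0, 0, 0], "fingers": 0.3}, {"delta_pos": [0.1, 0, 0], "rot": [0, 0, 0], "fingers": 0.3}, {"delta_pos": [0.1, 0, 0], "rot": [0, 0, 0], "fingers": 0.3}, {"delta_pos": [0.1, 0, 0], "rot": [0, 0, 0], "fingers": 0.3}, {"delta_pos": [0.1, 0, 0], "rot": [0, 0, 0], "fingers": 0.3}, {"delta_pos": [0.1, 0, 0], "rot": [0, 0, 0], "fingers": 0.3}, {"delta_pos": [0.1, 0, 0], "rot": [0, 0, 0], "fingers": 0.3}, {"delta_pos": [0.1, 0, 0], "rot": [0, 0, 0], "fingers": 0.3}, {"delta_pos": [0.1, 0, 0], "rot": [0, 0, 0], "fingers": 0.3}, {"delta_pos": [0.08, 0, 0], "rot": [0, 0, 0], "fingers": 0.3}, {"delta_pos": [0, 0, 0], "rot": [0, 0, 0], "fingers": 0.3}, {"delta_pos": [0, 0, 0], "rot": [0, 0, 0], "fingers": 0.3}]'

```text
clock: 5.35
tcp_pos: [0.5018, -0.2071, 0.0646]
orientation: [0.0, 1.0, 0.015, 0.0]
wrist_force: [-0.1, 0.3, 0.4]
finger_gap: 0.0597
```

```bash
python3 look.py w3
python3 - <<'E'
# station numbers of rail edges near the rack from this closer view
from h import *
import pickle
cal=pickle.load(open("w3c.pkl","rb"))
O=np.array([.5524,-.105]);ps=.0302
R=np.array([[np.cos(ps),np.sin(ps)],[-np.sin(ps),np.cos(ps)]])
print("tcp st",R@(env.get_state()["tcp_pos"][:2]-O))
p=cv2.imread("pics/w3.png"); hsv=cv2.cvtColor(p,cv2.COLOR_BGR2HSV)
g=(hsv[...,0]>45)&(hsv[...,0]<75)&(hsv[...,1]>120)
c=biggest(g).reshape(-1,2); X=(onplane(cal,c,.094)[:,:2]-O)@R.T
(cx,cy),wh,a=cv2.minAreaRect((X*1000).astype(np.float32)); print("rack st",cx,cy,wh,a)
E
```

```text
5.35 [ 0.50178339 -0.2071072   0.06456856] [1.41686067e-04 9.99883935e-01 1.52324595e-02 2.62164726e-04] [-0.539  0.339 -0.288  0.943  0.     2.572] [-0.1   0.3   0.43]
green px (133, 15, 378, 270)
rack ((0.5565722584724426, -0.2102183997631073), (0.08309444040060043, 0.1214660257101059), 6.152793884277344) [[0.5088000297546387, -0.1543000042438507], [0.5217999815940857, -0.2750999927520752], [0.6043999791145325, -0.2660999894142151], [0.5914000272750854, -0.1454000025987625]]
tcp st [-0.0537074  -0.10053105]
rack st 0.9932022094726562 -105.29637145996094 (83.094482421875, 121.46601867675781) 4.4224700927734375
```

The yaw has halved to 4.4° and the centre is at +1 mm. I'll keep pushing until it's square, then cross over and push it back flat to centre from the far side.

Request:
arm_command --rows '[{"delta_pos": [0.09, 0, 0], "rot": [0, 0, 0], "fingers": 0.3}, {"delta_pos": [0.09, 0, 0], "rot": [0, 0, 0], "fingers": 0.3}, {"delta_pos": [0.09, 0, 0], "rot": [0, 0, 0], "fingers": 0.3}, {"delta_pos": [0.09, 0, 0], "rot": [0, 0, 0], "fingers": 0.3}, {"delta_pos": [0.09, 0, 0], "rot": [0, 0, 0], "fingers": 0.3}, {"delta_pos": [0, 0, 0], "rot": [0, 0, 0], "fingers": 0.3}, {"delta_pos": [-0.2, 0, 0], "rot": [0, 0, 0], "fingers": 0.3}, {"delta_pos": [0, 0, -1], "rot": [0, 0, 0], "fingers": 0.3}, {"delta_pos": [0, 0, -1], "rot": [0, 0, 0], "fingers": 0.3}, {"delta_pos": [0, 0, -1], "rot": [0, 0, 0], "fingers": 0.3}, {"delta_pos": [0, 0, -0.5], "rot": [0, 0, 0], "fingers": 0.3}, {"delta_pos": [0, 0, 0], "rot": [0, 0, 0], "fingers": 0.3}]'

```text
clock: 6.6
tcp_pos: [0.5075, -0.2076, 0.136]
orientation: [0.001, 1.0, 0.015, 0.002]
wrist_force: [0.2, -0.9, -0.6]
finger_gap: 0.0595
```

```bash
cat > st.py <<'E'
from h import *
import sys,pickle
n=sys.argv[1]
O=np.array([.5524,-.105]);ps=.0302
R=np.array([[np.cos(ps),np.sin(ps)],[-np.sin(ps),np.cos(ps)]])
s=env.get_state(); q=s["orientation"]
print(s["clock"],"tcp st mm",(R@(s["tcp_pos"][:2]-O)*1000).round(1),"z",s["tcp_pos"][2].round(4),"yaw-ps",2*np.arctan2(q[2],q[1])-ps,"F st",(R@s["wrist_force"][:2]).round(2),s["wrist_force"][2].round(2),"gap",s["finger_gap"].round(4),"j",s["joint_pos"].round(2))
cal=env.get_calibration("wrist"); p,d=env.read_camera("wrist"); cv2.imwrite(f"pics/{n}.png",p); pickle.dump(cal,open(f"{n}c.pkl","wb"))
hsv=cv2.cvtColor(p,cv2.COLOR_BGR2HSV)
g=(hsv[...,0]>45)&(hsv[...,0]<75)&(hsv[...,1]>120)
c=biggest(g); print("px",cv2.boundingRect(c)); X=(onplane(cal,c.reshape(-1,2),.094)[:,:2]-O)@R.T
print("rack st",cv2.minAreaRect((X*1000).astype(np.float32)))
E
python3 st.py w4
```

```text
Traceback (most recent call last):
  File "st.py", line 7, in <module>
    print(s["clock"],"tcp st mm",(R@(s["tcp_pos"][:2]-O)*1000).round(1),"z",s["tcp_pos"][2].round(4),"yaw-ps",2*np.arctan2(q[2],q[1])-ps,"F st",(R@s["wrist_force"][:2]).round(2),s["wrist_force"][2].round(2),"gap",s["finger_gap"].round(4),"j",s["joint_pos"].round(2))
                                                                                                                                                                                                                     ^^^^^^^^^^^^^^^^^^^^^
AttributeError: 'float' object has no attribute 'round'
```

```bash
sed -i 's/s\["finger_gap"\].round(4)/round(s["finger_gap"],4)/' st.py; python3 st.py w4
```

```text
6.6 tcp st mm [ -48.  -101.2] z 0.136 yaw-ps 0.00018098303079125758 F st [ 0.22 -0.87] -0.57 gap 0.0595 j [-0.53  0.29 -0.17  1.11 -0.    2.58]
px (206, 63, 243, 165)
rack st ((7.389335632324219, -107.82545471191406), (82.85733795166016, 121.00321197509766), 0.9158948063850403)
```

Request:
arm_command --rows '[{"delta_pos": [0.99, 0.055, 0], "rot": [0, 0, 0], "fingers": 0.3}, {"delta_pos": [0.99, 0.055, 0], "rot": [0, 0, 0], "fingers": 0.3}, {"delta_pos": [0.99, 0.055, 0], "rot": [0, 0, 0], "fingers": 0.3}, {"delta_pos": [0.99, 0.055, 0], "rot": [0, 0, 0], "fingers": 0.3}, {"delta_pos": [0.99, 0.055, 0], "rot": [0, 0, 0], "fingers": 0.3}, {"delta_pos": [0.99, 0.055, 0], "rot": [0, 0, 0], "fingers": 0.3}, {"delta_pos": [0, 0, 0], "rot": [0, 0, 0], "fingers": 0.3}, {"delta_pos": [0, 0, 1], "rot": [0, 0, 0], "fingers": 0.3}, {"delta_pos": [0, 0, 1], "rot": [0, 0, 0], "fingers": 0.3}, {"delta_pos": [0, 0, 1], "rot": [0, 0, 0], "fingers": 0.3}, {"delta_pos": [0, 0, 0.55], "rot": [0, 0, 0], "fingers": 0.3}, {"delta_pos": [0, 0, 0], "rot": [0, 0, 0], "fingers": 0.3}, {"delta_pos": [-0.2, 0, 0], "rot": [0, 0, 0], "fingers": 0.3}, {"delta_pos": [-0.2, 0, 0], "rot": [0, 0, 0], "fingers": 0.3}, {"delta_pos": [-0.1, 0, 0], "rot": [0, 0, 0], "fingers": 0.3}, {"delta_pos": [-0.1, 0, 0], "rot": [0, 0, 0], "fingers": 0.3}, {"delta_pos": [-0.1, 0, 0], "rot": [0, 0, 0], "fingers": 0.3}, {"delta_pos": [-0.1, 0, 0], "rot": [0, 0, 0], "fingers": 0.3}, {"delta_pos": [-0.1, 0, 0], "rot": [0, 0, 0], "fingers": 0.3}, {"delta_pos": [0, 0, 0], "rot": [0, 0, 0], "fingers": 0.3}]'

```text
clock: 8.65
tcp_pos: [0.6084, -0.2107, 0.0645]
orientation: [0.001, 1.0, 0.015, 0.001]
wrist_force: [3.8, 0.2, 4.8]
finger_gap: 0.0595
```

Run:
```python
from h import *
O=np.array([.5524,-.105]);ps=.0302
R=np.array([[np.cos(ps),np.sin(ps)],[-np.sin(ps),np.cos(ps)]])
s=env.get_state(); print(R@(s["tcp_pos"][:2]-O),s["tcp_pos"][2],s["joint_pos"].round(2),s["wrist_force"])
cal=env.get_calibration("top"); p,d=env.read_camera("top"); cv2.imwrite("pics/top1.png",p)
```

```text
[ 0.05275782 -0.10738548] 0.06449610215133494 [-0.46  0.52 -0.01  1.04  0.    2.65] [3.84852722 0.15435194 4.77079363]
```

There's an odd 4.8 N upward force, so I'll look at the scene before retreating.

Run:
```python
from h import *
p,d=env.read_camera("scene"); q=env.read_camera("top")[0]; w=env.read_camera("wrist")[0]
a=cv2.resize(p[200:320,210:370],(400,300)); b=cv2.resize(q[195:300,200:370],(400,300)); w=cv2.resize(w,(400,300))
print(env.get_state()["wrist_force"])
cv2.imwrite("pics/s2.png",np.vstack([np.hstack([a,b]),np.hstack([w,w*0])]))
```

```text
[3.21360637 0.32040806 6.4511402 ]
```

View pics/s2.png

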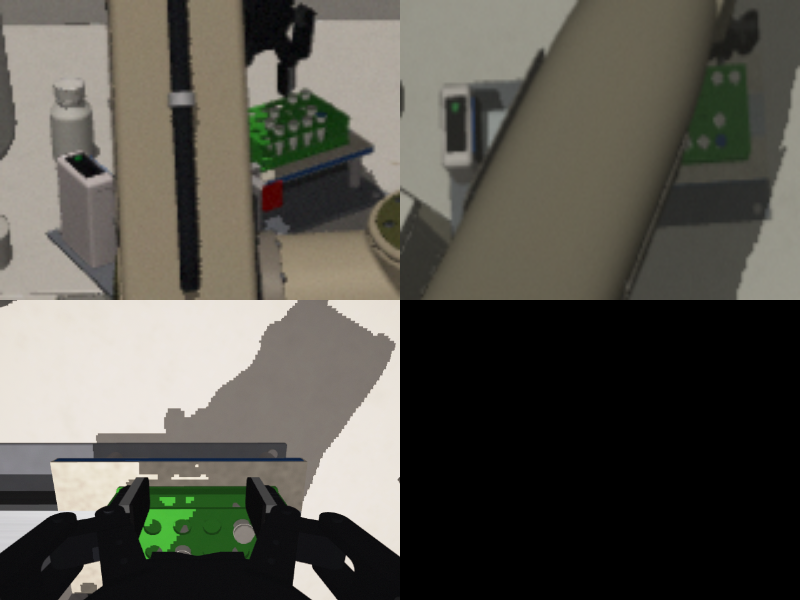

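Nothing looks tipped: the rack sits flat on the deck, with its far edge just inside the fingertips (wrist inset, near (200,487)). I'll back off and watch the force.

Request:
arm_command --rows '[{"delta_pos": [0.1, 0, 0], "rot": [0, 0, 0], "fingers": 0.3}, {"delta_pos": [0.2, 0, 0], "rot": [0, 0, 0], "fingers": 0.3}, {"delta_pos": [0, 0, 0], "rot": [0, 0, 0], "fingers": 0.3}]'

```text
clock: 9.15
tcp_pos: [0.6126, -0.2097, 0.0624]
orientation: [-0.0, 1.0, 0.015, -0.001]
wrist_force: [-0.8, -0.3, 0.1]
finger_gap: 0.0599
```

```bash
python3 st.py w5
```

```text
9.15 tcp st mm [  57.  -106.5] z 0.0624 yaw-ps 0.000369907742153449 F st [-0.78 -0.27] 0.14 gap 0.0599 j [-0.45  0.53  0.01  1.05 -0.    2.66]
px (221, 309, 190, 106)
rack st ((35.7418212890625, -105.7278060913086), (46.775848388671875, 75.30812072753906), 4.848817348480225)
```

Request:
arm_command --rows '[{"delta_pos": [0.3, 0, -0.3], "rot": [0, 0, 0], "fingers": 0.3}, {"delta_pos": [0, 0, -1], "rot": [0, 0, 0], "fingers": 0.3}, {"delta_pos": [0, 0, -1], "rot": [0, 0, 0], "fingers": 0.3}, {"delta_pos": [0, 0, -1], "rot": [0, 0, 0], "fingers": 0.3}, {"delta_pos": [-0.9, 0, -1], "rot": [0, 0, 0], "fingers": 0.3}, {"delta_pos": [-1, 0, -1], "rot": [0, 0, 0], "fingers": 0.3}, {"delta_pos": [-1, 0, -1], "rot": [0, 0, 0], "fingers": 0.3}, {"delta_pos": [-1, 0, 0], "rot": [0, 0, 0], "fingers": 0.3}, {"delta_pos": [-1, 0, 0], "rot": [0, 0, 0], "fingers": 0.3}, {"delta_pos": [0, 0, 0], "rot": [0, 0, 0], "fingers": 0.3}]'

```text
clock: 10.2
tcp_pos: [0.5197, -0.2128, 0.1903]
orientation: [-0.0, 1.0, 0.015, -0.0]
wrist_force: [0.6, 0.4, -0.1]
finger_gap: 0.06
```

```bash
python3 st.py w6
```

```text
10.2 tcp st mm [ -35.9 -106.8] z 0.1903 yaw-ps -0.0008299541882053306 F st [0.58 0.37] -0.14 gap 0.06 j [-0.53  0.29 -0.03  1.25 -0.    2.58]
px (223, 110, 187, 125)
rack st ((-0.3640403747558594, -107.4290771484375), (83.10723876953125, 120.78510284423828), 0.384478896856308)
```

The rack is now at station x = -0.4 mm, yaw 0.4°. Next I go behind it and turn the tool 90°, so the two fingers are spread across the rear wall.

Request:
arm_command --rows '[{"delta_pos": [0.359, 0.852, 0], "rot": [0, 0, 0], "fingers": 0.4}, {"delta_pos": [0.359, 0.852, 0], "rot": [0, 0, 0], "fingers": 0.4}, {"delta_pos": [0.359, 0.852, 0], "rot": [0, 0, 0], "fingers": 0.4}, {"delta_pos": [0.359, 0.852, 0], "rot": [0, 0, 0], "fingers": 0.4}, {"delta_pos": [0.359, 0.852, 0], "rot": [0, 0, 0], "fingers": 0.4}, {"delta_pos": [0, 0, 0], "rot": [0, 0, -0.0227], "fingers": 0.4}, {"delta_pos": [0, 0, 0], "rot": [0, 0, -0.0227], "fingers": 0.4}, {"delta_pos": [0, 0, 0], "rot": [0, 0, -0.0227], "fingers": 0.4}, {"delta_pos": [0, 0, 0], "rot": [0, 0, -0.0227], "fingers": 0.4}, {"delta_pos": [0, 0, 0], "rot": [0, 0, -0.0227], "fingers": 0.4}, {"delta_pos": [0, 0, 0], "rot": [0, 0, -0.0227], "fingers": 0.4}, {"delta_pos": [0, 0, 0], "rot": [0, 0, -0.0227], "fingers": 0.4}, {"delta_pos": [0, 0, 0], "rot": [0, 0, -0.0227], "fingers": 0.4}, {"delta_pos": [0, 0, 0], "rot": [0, 0, -0.0227], "fingers": 0.4}, {"delta_pos": [0, 0, 0], "rot": [0, 0, -0.0227], "fingers": 0.4}, {"delta_pos": [0, 0, 0], "rot": [0, 0, -0.023], "fingers": 0.4}, {"delta_pos": [0, 0, 0], "rot": [0, 0, 0], "fingers": 0.4}, {"delta_pos": [0, 0, 0], "rot": [0, 0, 0], "fingers": 0.4}]'

```text
clock: 12.05
tcp_pos: [0.5606, -0.297, 0.1891]
orientation: [-0.0, 0.697, 0.717, -0.0]
wrist_force: [0.4, -0.3, -0.8]
finger_gap: 0.0516
```

```bash
python3 st.py w7
```

```text
12.05 tcp st mm [   2.4 -192.2] z 0.1891 yaw-ps 1.568042586635247 F st [ 0.42 -0.3 ] -0.82 gap 0.0516 j [-0.61  0.44  0.18  1.31 -0.    0.93]
px (243, 0, 138, 193)
rack st ((-0.5431289672851562, -109.66642761230469), (82.89129638671875, 116.3536148071289), 0.11139167845249176)
```

View pics/w7.png

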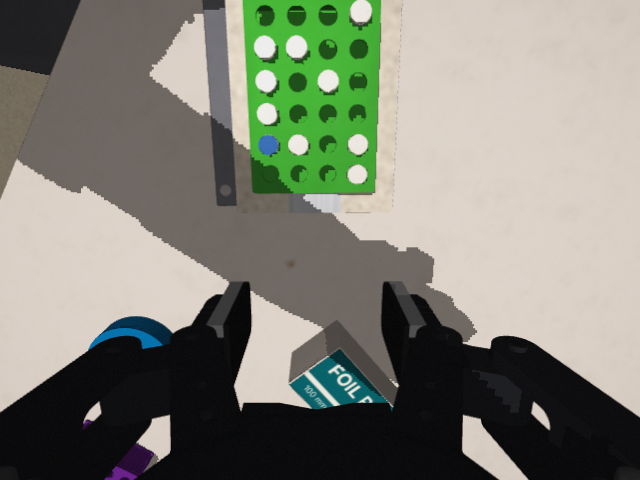

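The wrist view has the rack square ahead at (313,95). The carton's corner is at (337,322) and the tape at (135,335), both close to the fingers. I'll check the clearance before going down.

Run:
```python
from h import *
import pickle
cal=pickle.load(open("w7c.pkl","rb"))
O=np.array([.5524,-.105]);ps=.0302
R=np.array([[np.cos(ps),np.sin(ps)],[-np.sin(ps),np.cos(ps)]])
for z,px in((.052,[[337,322],[290,383],[395,400]]),(.026,[[135,318],[170,335]]),(.06,[[289,200],[340,200],[240,210],[392,210]])):
    print(z,((onplane(cal,px,z)[:,:2]-O)@R.T*1000).round(1).tolist())
```

```text
0.052 [[19.2, -287.2], [-22.6, -348.0], [73.2, -366.3]]
0.026 [[-168.3, -296.4], [-137.3, -314.2]]
0.06 [[-19.3, -179.2], [19.9, -179.3], [-57.4, -186.9], [60.3, -187.3]]
```

The carton is 85 mm or more from the fingers, so it's clear. I'll go down behind the rack and push it part of the way.

Request:
arm_command --rows '[{"delta_pos": [0, -0.13, 1], "rot": [0, 0, -0.0004], "fingers": 0.4}, {"delta_pos": [0, 0, 1], "rot": [0, 0, 0], "fingers": 0.4}, {"delta_pos": [0, 0, 1], "rot": [0, 0, 0], "fingers": 0.4}, {"delta_pos": [0, 0, 1], "rot": [0, 0, 0], "fingers": 0.4}, {"delta_pos": [0, 0, 1], "rot": [0, 0, 0], "fingers": 0.4}, {"delta_pos": [0, 0, 0.7], "rot": [0, 0, 0], "fingers": 0.4}, {"delta_pos": [0, 0, 0.3], "rot": [0, 0, 0], "fingers": 0.4}, {"delta_pos": [0, 0, 0], "rot": [0, 0, 0], "fingers": 0.4}, {"delta_pos": [0.3, 0, 0], "rot": [0, 0, 0], "fingers": 0.4}, {"delta_pos": [0.2, 0, 0], "rot": [0, 0, 0], "fingers": 0.4}, {"delta_pos": [0.2, 0, 0], "rot": [0, 0, 0], "fingers": 0.4}, {"delta_pos": [0.2, 0, 0], "rot": [0, 0, 0], "fingers": 0.4}, {"delta_pos": [0.3, 0, 0], "rot": [0, 0, 0], "fingers": 0.4}, {"delta_pos": [0.3, 0, 0], "rot": [0, 0, 0], "fingers": 0.4}, {"delta_pos": [0.3, 0, 0], "rot": [0, 0, 0], "fingers": 0.4}, {"delta_pos": [0.3, 0, 0], "rot": [0, 0, 0], "fingers": 0.4}, {"delta_pos": [0.3, 0, 0], "rot": [0, 0, 0], "fingers": 0.4}, {"delta_pos": [0.3, 0, 0], "rot": [0, 0, 0], "fingers": 0.4}, {"delta_pos": [0, 0, 0], "rot": [0, 0, 0], "fingers": 0.4}]'

```text
clock: 14.0
tcp_pos: [0.5555, -0.2422, 0.0695]
orientation: [-0.0, 0.695, 0.719, 0.0]
wrist_force: [0.3, 0.6, -0.6]
finger_gap: 0.051
```

```bash
python3 st.py w8
```

```text
14.0 tcp st mm [  -1.1 -137.2] z 0.0695 yaw-ps 1.5744807571962385 F st [0.3  0.56] -0.6 gap 0.051 j [-0.54  0.45 -0.11  1.01  0.    0.99]
px (198, 53, 247, 318)
rack st ((-0.47165679931640625, -107.65616607666016), (83.19383239746094, 121.26539611816406), 0.201632559299469)
```

View pics/w8.png

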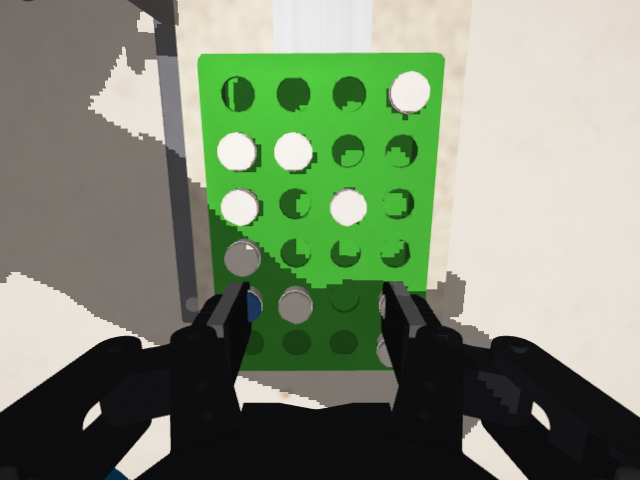

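The rack hasn't moved. The fingers seem to have passed over its rear edge (rack edge row 370, fingertips row 285), so the tips must be higher than I assumed. I'll check with depth.

Run:
```python
from h import *
O=np.array([.5524,-.105]);ps=.0302
R=np.array([[np.cos(ps),np.sin(ps)],[-np.sin(ps),np.cos(ps)]])
cal=env.get_calibration("wrist"); p,d=env.read_camera("wrist"); s=env.get_state()
print("tcp px",project(cal,s["tcp_pos"]),s["wrist_force"])
px,W=cloud(cal,d); D=dict(zip(map(tuple,px),W))
for q in [(230,290),(238,290),(236,320),(246,290),(245,320),(215,340),(390,290),(400,290),(410,330),(345,345),(345,230),(390,350),(310,90),(320,385)]:
    w=D.get(q); print(q, None if w is None else ((R@(w[:2]-O))*1000).round(1).tolist()+[round(w[2]*1000,1)])
```

```text
tcp px [[317.90232254 278.98897969]] [ 0.94153005 -0.58756083 -0.68456674]
(230, 290) [-32.1, -126.9, np.float64(108.2)]
(238, 290) [-29.3, -127.1, np.float64(107.7)]
(236, 320) [-27.4, -131.3, np.float64(121.9)]
(246, 290) [-27.8, -129.8, np.float64(101.3)]
(245, 320) [-27.6, -139.3, np.float64(106.6)]
(215, 340) [-28.6, -126.4, np.float64(142.5)]
(390, 290) [24.3, -126.8, np.float64(107.9)]
(400, 290) [27.9, -126.8, np.float64(107.8)]
(410, 330) [25.9, -128.9, np.float64(132.2)]
(345, 345) [11.3, -165.7, np.float64(79.7)]
(345, 230) [9.0, -108.6, np.float64(94.0)]
(390, 350) None
(310, 90) [-4.0, -59.1, np.float64(92.7)]
(320, 385) [1.2, -245.5, np.float64(0.2)]
```

Run:
```python
from h import *
import pickle
s=env.get_state(); print(s["tcp_pos"],s["joint_pos"].round(3).tolist(),s["orientation"].round(4).tolist())
p,d=env.read_camera("wrist"); cal=env.get_calibration("wrist")
def tips(d,img,cal,name):
    px,W=cloud(cal,d); c=-cal["R"].T@cal["t"]
    dark=img.max(2)[px[:,1],px[:,0]]<70
    k=dark&(px[:,1]>270)&(px[:,1]<345)&(((px[:,0]>180)&(px[:,0]<260))|((px[:,0]>370)&(px[:,0]<450)))&(d[px[:,1],px[:,0]]<.17)
    C=W[k]-c
    print(name,"n",k.sum(),"camz",c[2].round(4),"lowest finger z rel cam",np.sort(C[:,2])[:5].round(4), np.percentile(C[:,2],[2,10,50]).round(4),"top rows",px[k,1].min(), "min depth",d[px[k,1],px[k,0]].max())
tips(d,p,cal,"now")
for n in("w1","w2","w3"): tips(np.load(n+"d.npy"),cv2.imread(f"pics/{n}.png"),pickle.load(open(n+"c.pkl","rb")),n)
a=env.read_camera("scene")[0]; cv2.imwrite("pics/s3.png",cv2.resize(a[150:330,200:420],(733,600)))
```

```text
[ 0.55564814 -0.24305418  0.06954489] [-0.545, 0.447, -0.109, 1.015, -0.0, 0.993] [0.0001, 0.6952, 0.7188, -0.0001]
now n 5762 camz 0.2345 lowest finger z rel cam [-0.1415 -0.1411 -0.1411 -0.1408 -0.1408] [-0.1346 -0.1291 -0.1119] top rows 281 min depth 0.15607584
w1 n 1865 camz 0.4642 lowest finger z rel cam [-0.1298 -0.1297 -0.1296 -0.1293 -0.1293] [-0.1285 -0.1265 -0.1199] top rows 292 min depth 0.14395088
w2 n 4246 camz 0.23 lowest finger z rel cam [-0.1381 -0.1374 -0.1374 -0.1373 -0.1373] [-0.1349 -0.1301 -0.1149] top rows 284 min depth 0.15181512
w3 n 4247 camz 0.2296 lowest finger z rel cam [-0.1382 -0.1379 -0.1379 -0.1377 -0.1376] [-0.1352 -0.1304 -0.1149] top rows 284 min depth 0.1524797
```

View pics/s3.png

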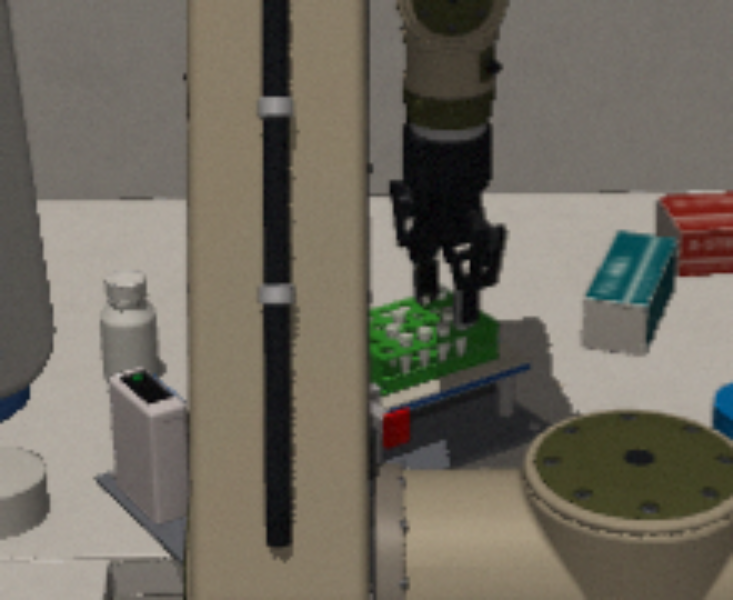

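Depth and the scene view agree: the fingertips ride just above the rack, about 26 mm higher than the reported TCP at this opening, and nothing was disturbed. I'll lift, back off and go down again about 21 mm lower.

Request:
arm_command --rows '[{"delta_pos": [0, 0, -1], "rot": [0, 0, 0], "fingers": 0.4}, {"delta_pos": [0, 0, -0.5], "rot": [0, 0, 0], "fingers": 0.4}, {"delta_pos": [-0.75, 0, 0], "rot": [0, 0, 0.0006], "fingers": 0.4}, {"delta_pos": [-0.75, 0, 0], "rot": [0, 0, 0], "fingers": 0.4}, {"delta_pos": [-0.75, 0.03, 0], "rot": [0, 0, 0], "fingers": 0.4}, {"delta_pos": [-0.75, 0, 0], "rot": [0, 0, 0], "fingers": 0.4}, {"delta_pos": [0, 0, 0], "rot": [0, 0, 0], "fingers": 0.4}, {"delta_pos": [0, 0, 1], "rot": [0, 0, 0], "fingers": 0.4}, {"delta_pos": [0, 0, 0.7], "rot": [0, 0, 0], "fingers": 0.4}, {"delta_pos": [0, 0, 0.4], "rot": [0, 0, 0], "fingers": 0.4}, {"delta_pos": [0, 0, 0.25], "rot": [0, 0, 0], "fingers": 0.4}, {"delta_pos": [0, 0, 0.2], "rot": [0, 0, 0], "fingers": 0.4}, {"delta_pos": [0, 0, 0], "rot": [0, 0, 0], "fingers": 0.4}]'

```text
clock: 15.5
tcp_pos: [0.5579, -0.3029, 0.0482]
orientation: [-0.0, 0.697, 0.717, -0.0]
wrist_force: [-0.6, 0.2, -0.1]
finger_gap: 0.0513
```

```bash
python3 st.py w9
```

```text
15.5 tcp st mm [  -0.5 -197.9] z 0.0482 yaw-ps 1.570106897704245 F st [-0.56  0.18] -0.11 gap 0.0513 j [-0.62  0.51 -0.05  1.   -0.    0.92]
px (168, 0, 302, 246)
rack st ((-0.3794288635253906, -133.06167602539062), (70.39249420166016, 83.072509765625), 89.98204040527344)
```

Request:
arm_command --rows '[{"delta_pos": [0.4, 0, 0], "rot": [0, 0, 0], "fingers": 0.4}, {"delta_pos": [0.3, 0, 0], "rot": [0, 0, 0], "fingers": 0.4}, {"delta_pos": [0.2, 0, 0], "rot": [0, 0, 0], "fingers": 0.4}, {"delta_pos": [0.2, 0, 0], "rot": [0, 0, 0], "fingers": 0.4}, {"delta_pos": [0.2, 0, 0], "rot": [0, 0, 0], "fingers": 0.4}, {"delta_pos": [0.2, 0, 0], "rot": [0, 0, 0], "fingers": 0.4}, {"delta_pos": [0.2, 0, 0], "rot": [0, 0, 0], "fingers": 0.4}, {"delta_pos": [0.2, 0, 0], "rot": [0, 0, 0], "fingers": 0.4}, {"delta_pos": [0.2, 0, 0], "rot": [0, 0, 0], "fingers": 0.4}, {"delta_pos": [0.2, 0, 0], "rot": [0, 0, 0], "fingers": 0.4}, {"delta_pos": [0.2, 0, 0], "rot": [0, 0, 0], "fingers": 0.4}, {"delta_pos": [0.2, 0, 0], "rot": [0, 0, 0], "fingers": 0.4}, {"delta_pos": [0, 0, 0], "rot": [0, 0, 0], "fingers": 0.4}]'

```text
clock: 16.85
tcp_pos: [0.5563, -0.2481, 0.0483]
orientation: [-0.0, 0.696, 0.718, 0.0]
wrist_force: [-0.5, -0.7, 0.7]
finger_gap: 0.0515
```

```bash
python3 st.py w10
```

```text
16.85 tcp st mm [  -0.5 -143.2] z 0.0483 yaw-ps 1.5704841166866774 F st [-0.56 -0.71] 0.73 gap 0.0515 j [-0.55  0.47 -0.13  0.97  0.    0.99]
px (169, 0, 302, 300)
rack st ((-0.24608993530273438, -87.825927734375), (89.35840606689453, 83.12382507324219), 89.97673797607422)
```

Pushing works: the rack is straight at x = -0.2 mm. Continuing along the rail.

Request:
arm_command --rows '[{"delta_pos": [0.2, 0, 0], "rot": [0, 0, 0], "fingers": 0.4}, {"delta_pos": [0.3, 0, 0], "rot": [0, 0, 0], "fingers": 0.4}, {"delta_pos": [0.3, 0, 0], "rot": [0, 0, 0], "fingers": 0.4}, {"delta_pos": [0.3, 0, 0], "rot": [0, 0, 0], "fingers": 0.4}, {"delta_pos": [0.3, 0, 0], "rot": [0, 0, 0], "fingers": 0.4}, {"delta_pos": [0.3, 0, 0], "rot": [0, 0, 0], "fingers": 0.4}, {"delta_pos": [0.3, 0, 0], "rot": [0, 0, 0], "fingers": 0.4}, {"delta_pos": [0.3, 0, 0], "rot": [0, 0, 0], "fingers": 0.4}, {"delta_pos": [0.3, 0, 0], "rot": [0, 0, 0], "fingers": 0.4}, {"delta_pos": [0.3, 0, 0], "rot": [0, 0, 0], "fingers": 0.4}, {"delta_pos": [0.3, 0, 0], "rot": [0, 0, 0], "fingers": 0.4}, {"delta_pos": [0.3, 0, 0], "rot": [0, 0, 0], "fingers": 0.4}, {"delta_pos": [0.3, 0, 0], "rot": [0, 0, 0], "fingers": 0.4}, {"delta_pos": [0.3, 0, 0], "rot": [0, 0, 0], "fingers": 0.4}, {"delta_pos": [0.3, 0, 0], "rot": [0, 0, 0], "fingers": 0.4}, {"delta_pos": [0.3, 0, 0], "rot": [0, 0, 0], "fingers": 0.4}, {"delta_pos": [0.3, 0, 0], "rot": [0, 0, 0], "fingers": 0.4}, {"delta_pos": [0.3, 0, 0], "rot": [0, 0, 0], "fingers": 0.4}, {"delta_pos": [0, 0, 0], "rot": [0, 0, 0], "fingers": 0.4}]'

```text
clock: 18.8
tcp_pos: [0.5532, -0.1422, 0.0485]
orientation: [-0.0, 0.696, 0.718, 0.0]
wrist_force: [-0.2, -0.0, 0.3]
finger_gap: 0.0514
```

```bash
python3 st.py w11
python3 - <<'E'
# lateral: rail edges ahead of rack / left-right edges of rack and of stop region in the same view
from h import *
import pickle
O=np.array([.5524,-.105]);ps=.0302
R=np.array([[np.cos(ps),np.sin(ps)],[-np.sin(ps),np.cos(ps)]])
cal=pickle.load(open("w11c.pkl","rb")); p=cv2.imread("pics/w11.png"); g=cv2.cvtColor(p,cv2.COLOR_BGR2GRAY); hsv=cv2.cvtColor(p,cv2.COLOR_BGR2HSV)
m=(hsv[...,0]>45)&(hsv[...,0]<75)&(hsv[...,1]>120); rows=np.nonzero(m.sum(1)>150)[0]; print("rack rows",rows.min(),rows.max())
E
```

```text
18.8 tcp st mm [ -0.3 -37.2] z 0.0485 yaw-ps 1.5707751278942914 F st [-0.16 -0.04] 0.34 gap 0.0514 j [-0.39  0.4  -0.23  0.93  0.    1.15]
px (169, 0, 302, 299)
rack st ((0.03521728515625, 18.33275032043457), (89.10726928710938, 83.12762451171875), 89.97529602050781)
rack rows 0 296
```

View pics/w11.png

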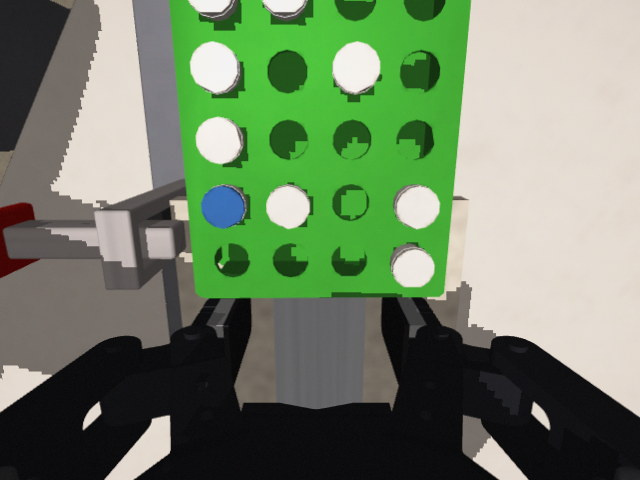

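The rail (cols 275–365) and the rack's rear edge (cols 195–445) are both centred at col 320. The withdrawn bar is at (165,240), clear of the fingers. Now the last 29 mm, slowly.

Request:
arm_command --rows '[{"delta_pos": [0.2, 0, 0], "rot": [0, 0, 0], "fingers": 0.4}, {"delta_pos": [0.2, 0, 0], "rot": [0, 0, 0], "fingers": 0.4}, {"delta_pos": [0.2, 0, 0], "rot": [0, 0, 0], "fingers": 0.4}, {"delta_pos": [0.2, 0, 0], "rot": [0, 0, 0], "fingers": 0.4}, {"delta_pos": [0.2, 0, 0], "rot": [0, 0, 0], "fingers": 0.4}, {"delta_pos": [0.1, 0, 0], "rot": [0, 0, 0], "fingers": 0.4}, {"delta_pos": [0.1, 0, 0], "rot": [0, 0, 0], "fingers": 0.4}, {"delta_pos": [0.1, 0, 0], "rot": [0, 0, 0], "fingers": 0.4}, {"delta_pos": [0, 0, 0], "rot": [0, 0, 0], "fingers": 0.4}]'

```text
clock: 19.75
tcp_pos: [0.5526, -0.1169, 0.0485]
orientation: [-0.0, 0.697, 0.717, 0.0]
wrist_force: [0.2, -0.0, -0.4]
finger_gap: 0.0509
```

Request:
arm_command --rows '[{"delta_pos": [0.05, 0, 0], "rot": [0, 0, 0], "fingers": 0.4}, {"delta_pos": [0.05, 0, 0], "rot": [0, 0, 0], "fingers": 0.4}, {"delta_pos": [0, 0, 0], "rot": [0, 0, 0], "fingers": 0.4}]'

```text
clock: 20.05
tcp_pos: [0.5525, -0.1151, 0.0485]
orientation: [0.0, 0.697, 0.717, 0.0]
wrist_force: [-0.2, -1.2, -0.4]
finger_gap: 0.0513
```

Request:
arm_command --rows '[{"delta_pos": [0.05, 0, 0], "rot": [0, 0, 0], "fingers": 0.4}, {"delta_pos": [0.05, 0, 0], "rot": [0, 0, 0], "fingers": 0.4}, {"delta_pos": [0, 0, 0], "rot": [0, 0, 0], "fingers": 0.4}]'

```text
clock: 20.35
tcp_pos: [0.5524, -0.1131, 0.0485]
orientation: [-0.0, 0.697, 0.717, 0.0]
wrist_force: [-0.2, -0.6, 0.4]
finger_gap: 0.0513
```

Request:
arm_command --rows '[{"delta_pos": [0.05, 0, 0], "rot": [0, 0, 0], "fingers": 0.4}, {"delta_pos": [0, 0, 0], "rot": [0, 0, 0], "fingers": 0.4}]'

```text
clock: 20.55
tcp_pos: [0.5524, -0.1121, 0.0485]
orientation: [0.0, 0.697, 0.717, -0.0]
wrist_force: [-0.3, -1.0, 0.5]
finger_gap: 0.051
```

Request:
arm_command --rows '[{"delta_pos": [0.05, 0, 0], "rot": [0, 0, 0], "fingers": 0.4}, {"delta_pos": [0, 0, 0], "rot": [0, 0, 0], "fingers": 0.4}]'

```text
clock: 20.75
tcp_pos: [0.5525, -0.1115, 0.0485]
orientation: [0.0, 0.697, 0.717, -0.0]
wrist_force: [0.5, -2.7, -0.2]
finger_gap: 0.0515
```

Request:
arm_command --rows '[{"delta_pos": [0.05, 0, 0], "rot": [0, 0, 0], "fingers": 0.4}, {"delta_pos": [0, 0, 0], "rot": [0, 0, 0], "fingers": 0.4}]'

```text
clock: 20.95
tcp_pos: [0.5526, -0.1114, 0.0486]
orientation: [0.001, 0.697, 0.717, -0.001]
wrist_force: [0.1, -5.9, -0.8]
finger_gap: 0.0514
```

Request:
arm_command --rows '[{"delta_pos": [0.05, 0, 0], "rot": [0, 0, 0], "fingers": 0.4}, {"delta_pos": [0, 0, 0], "rot": [0, 0, 0], "fingers": 0.4}]'

```text
clock: 21.15
tcp_pos: [0.5526, -0.1114, 0.0488]
orientation: [0.002, 0.697, 0.717, -0.001]
wrist_force: [-0.7, -8.9, 0.2]
finger_gap: 0.0511
```

```bash
python3 st.py w12
```

```text
21.15 tcp st mm [ 0.  -6.4] z 0.0488 yaw-ps 1.568680249723169 F st [-0.92 -8.88] 0.21 gap 0.0511 j [-0.34  0.39 -0.26  0.92 -0.    1.2 ]
px (167, 0, 302, 301)
rack st ((0.10313034057617188, 49.03108596801758), (83.29362487792969, 89.90995025634766), 0.0002396209310973063)
```

Contact with the stop: the force built to 8.9 N with no more motion, and the rack is at x = 0.1 mm, yaw 0.0°. I'll retreat straight back, lift, and check.

Request:
arm_command --rows '[{"delta_pos": [-0.1, 0, 0], "rot": [0, 0, 0], "fingers": 0.4}, {"delta_pos": [-0.2, 0, 0], "rot": [0, 0, 0], "fingers": 0.4}, {"delta_pos": [-0.5, 0, 0], "rot": [0, 0, 0], "fingers": 0.4}, {"delta_pos": [-0.7, 0, 0], "rot": [0, 0, 0], "fingers": 0.4}, {"delta_pos": [0, 0, -0.8], "rot": [0, 0, 0], "fingers": 0.4}, {"delta_pos": [0, 0, -1], "rot": [0, 0, 0], "fingers": 0.4}, {"delta_pos": [0, 0, -1], "rot": [0, 0, 0], "fingers": 0.7}, {"delta_pos": [0, 0, -1], "rot": [0, 0, 0], "fingers": 1}, {"delta_pos": [0, 0, -1], "rot": [0, 0, 0], "fingers": 1}, {"delta_pos": [0, 0, -1], "rot": [0, 0, 0], "fingers": 1}, {"delta_pos": [0, 0, 0], "rot": [0, 0, 0], "fingers": 1}]'

```text
clock: 22.3
tcp_pos: [0.555, -0.1407, 0.1674]
orientation: [0.002, 0.697, 0.717, 0.001]
wrist_force: [0.3, -0.2, -0.5]
finger_gap: 0.0003
```

```bash
python3 st.py w13
python3 - <<'E'
from h import *
p,d=env.read_camera("wrist"); cal=env.get_calibration("wrist"); s=env.get_state()
px,W=cloud(cal,d); k=(p.max(2)[px[:,1],px[:,0]]<70)&(px[:,1]>240)&(px[:,1]<330)&(abs(px[:,0]-320)<50)&(d[px[:,1],px[:,0]]<.2)
print("closed tip z minus tcp z", np.sort(W[k,2])[:300:60]-s["tcp_pos"][2], s["finger_gap"])
E
```

```text
22.3 tcp st mm [  1.5 -35.8] z 0.1674 yaw-ps 1.5692235747236578 F st [ 0.25 -0.17] -0.46 gap 0.0003 j [-0.39  0.32 -0.05  1.2   0.    1.15]
px (238, 0, 151, 172)
rack st ((-0.24504852294921875, 51.500343322753906), (93.29707336425781, 82.86409759521484), 89.91067504882812)
closed tip z minus tcp z [0.02479037 0.03004782 0.03146142 0.03294795 0.0341294 ] -9.974086395566145e-05
```

View pics/w13.png

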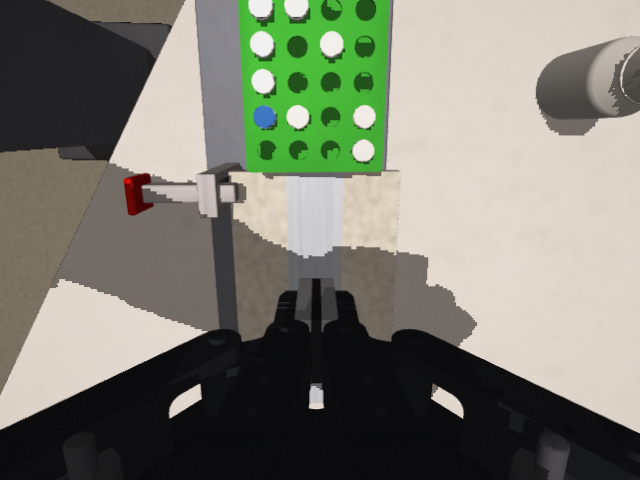

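The wrist view shows the rack home, with its rear edge at row 172 near the deck's end. The retainer is clear, with its red plate at (137,195). I'll move outside the red plate with closed fingers and turn the tool back.

Request:
arm_command --rows '[{"delta_pos": [0.149, -0.947, 0], "rot": [0, 0, 0], "fingers": 1}, {"delta_pos": [0.149, -0.947, 0], "rot": [0, 0, 0], "fingers": 1}, {"delta_pos": [0.149, -0.947, 0], "rot": [0, 0, 0], "fingers": 1}, {"delta_pos": [0.149, -0.947, 0], "rot": [0, 0, 0], "fingers": 1}, {"delta_pos": [0.149, -0.947, 0], "rot": [0, 0, 0], "fingers": 1}, {"delta_pos": [0.149, -0.947, 0], "rot": [0, 0, 0], "fingers": 1}, {"delta_pos": [0.149, -0.947, 0], "rot": [0, 0, 0], "fingers": 1}, {"delta_pos": [0.149, -0.947, 0], "rot": [0, 0, 0], "fingers": 1}, {"delta_pos": [0, 0, 0], "rot": [0, 0, 0.0227], "fingers": 1}, {"delta_pos": [0, 0, 0], "rot": [0, 0, 0.0227], "fingers": 1}, {"delta_pos": [0, 0, 0], "rot": [0, 0, 0.0227], "fingers": 1}, {"delta_pos": [0, 0, 0], "rot": [0, 0, 0.0227], "fingers": 1}, {"delta_pos": [0, 0, 0], "rot": [0, 0, 0.0227], "fingers": 1}, {"delta_pos": [0, 0, 0], "rot": [0, 0, 0.0227], "fingers": 1}, {"delta_pos": [0, 0, 0], "rot": [0, 0, 0.0227], "fingers": 1}, {"delta_pos": [0, 0, 0], "rot": [0, 0, 0.0227], "fingers": 1}, {"delta_pos": [0, 0, 0], "rot": [0, 0, 0.0227], "fingers": 1}, {"delta_pos": [0, 0, 0], "rot": [0, 0, 0.0227], "fingers": 1}, {"delta_pos": [0, 0, 0], "rot": [0, 0, 0.0228], "fingers": 1}, {"delta_pos": [0, 0, 0], "rot": [0, 0, 0], "fingers": 1}]'

```text
clock: 24.4
tcp_pos: [0.4002, -0.1196, 0.1632]
orientation: [-0.001, 1.0, 0.015, -0.001]
wrist_force: [-0.4, -1.0, 0.5]
finger_gap: -0.0
```

```bash
cat > red.py <<'E'
from h import *
import sys,pickle
n=sys.argv[1]; O=np.array([.5524,-.105]);ps=.0302
R=np.array([[np.cos(ps),np.sin(ps)],[-np.sin(ps),np.cos(ps)]])
cal=pickle.load(open(n+"c.pkl","rb")); hsv=cv2.cvtColor(cv2.imread(f"pics/{n}.png"),cv2.COLOR_BGR2HSV)
r=((hsv[...,0]<8)|(hsv[...,0]>172))&(hsv[...,1]>130)
c=biggest(r); x,y,w,h=cv2.boundingRect(c); print("red px",x,y,w,h)
print("inner/upper edge st mm @z92",((onplane(cal,[[x,y],[x+w,y]],.092)[:,:2]-O)@R.T*1000).round(1).tolist())
E
python3 st.py w14; python3 red.py w14
```

```text
24.4 tcp st mm [-152.6  -10. ] z 0.1632 yaw-ps -0.0002483529771951723 F st [-0.43 -0.95] 0.54 gap -0.0 j [-0.48  0.03 -0.41  1.13 -0.    2.63]
px (64, 0, 229, 55)
rack st ((-33.586551666259766, 64.4471435546875), (123.45974731445312, 26.954092025756836), 89.76376342773438)
red px 299 169 38 13
inner/upper edge st mm @z92 [[-110.9, -0.0], [-111.0, -23.0]]
```

The red plate spans y 0 to -23 mm, so its middle is at -11.5. The rack's centre is at y ≈ 64 mm. Now I'll go down outside the plate and push.

Request:
arm_command --rows '[{"delta_pos": [0, 0.08, 1], "rot": [0, 0, 0], "fingers": 1}, {"delta_pos": [0, 0, 1], "rot": [0, 0, 0], "fingers": 1}, {"delta_pos": [0, 0, 1], "rot": [0, 0, 0], "fingers": 1}, {"delta_pos": [0, 0, 1], "rot": [0, 0, 0], "fingers": 1}, {"delta_pos": [0, 0, 1], "rot": [0, 0, 0], "fingers": 1}, {"delta_pos": [0, 0, 0.5], "rot": [0, 0, 0], "fingers": 1}, {"delta_pos": [0, 0, 0.25], "rot": [0, 0, 0], "fingers": 1}, {"delta_pos": [0, 0, 0], "rot": [0, 0, 0], "fingers": 1}, {"delta_pos": [0.3, 0, 0], "rot": [0, 0, 0], "fingers": 1}, {"delta_pos": [0.3, 0, 0], "rot": [0, 0, 0], "fingers": 1}, {"delta_pos": [0.2, 0, 0], "rot": [0, 0, 0], "fingers": 1}, {"delta_pos": [0.2, 0, 0], "rot": [0, 0, 0], "fingers": 1}, {"delta_pos": [0.2, 0, 0], "rot": [0, 0, 0], "fingers": 1}, {"delta_pos": [0.2, 0, 0], "rot": [0, 0, 0], "fingers": 1}, {"delta_pos": [0, 0, 0], "rot": [0, 0, 0], "fingers": 1}]'

```text
clock: 25.95
tcp_pos: [0.4296, -0.1205, 0.0495]
orientation: [0.0, 1.0, 0.015, 0.0]
wrist_force: [0.3, -0.6, 0.2]
finger_gap: 0.0004
```

```bash
python3 st.py w15; python3 red.py w15
```

```text
25.95 tcp st mm [-123.2  -11.8] z 0.0495 yaw-ps 0.0005869697756932489 F st [ 0.28 -0.57] 0.15 gap 0.0004 j [-0.45  0.19 -0.54  0.84  0.    2.66]
px (0, 0, 271, 84)
rack st ((-34.043800354003906, 40.72960662841797), (79.30760955810547, 21.723596572875977), 89.7901382446289)
red px 279 254 69 41
inner/upper edge st mm @z92 [[-98.1, 0.2], [-98.1, -22.8]]
```

View pics/w15.png

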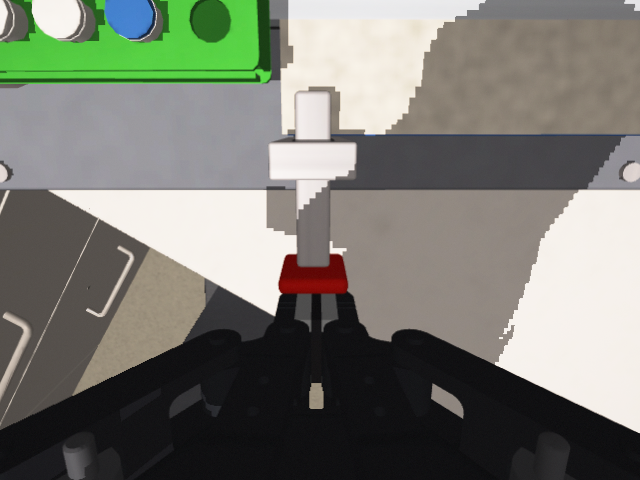

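The closed fingers sit squarely on the red plate (313,275). The bar has moved about 13 mm and passes behind the rack, whose rear edge is at col 270. Continuing.

Request:
arm_command --rows '[{"delta_pos": [0.2, 0, 0], "rot": [0, 0, 0], "fingers": 1}, {"delta_pos": [0.2, 0, 0], "rot": [0, 0, 0], "fingers": 1}, {"delta_pos": [0.2, 0, 0], "rot": [0, 0, 0], "fingers": 1}, {"delta_pos": [0.2, 0, 0], "rot": [0, 0, 0], "fingers": 1}, {"delta_pos": [0.2, 0, 0], "rot": [0, 0, 0], "fingers": 1}, {"delta_pos": [0.2, 0, 0], "rot": [0, 0, 0], "fingers": 1}, {"delta_pos": [0.1, 0, 0], "rot": [0, 0, 0], "fingers": 1}, {"delta_pos": [0, 0, 0], "rot": [0, 0, 0], "fingers": 1}]'

```text
clock: 26.8
tcp_pos: [0.4558, -0.12, 0.0496]
orientation: [0.0, 1.0, 0.015, 0.0]
wrist_force: [1.0, -0.0, 0.1]
finger_gap: 0.0
```

Request:
arm_command --rows '[{"delta_pos": [0.06, 0, 0], "rot": [0, 0, 0], "fingers": 1}, {"delta_pos": [0.06, 0, 0], "rot": [0, 0, 0], "fingers": 1}, {"delta_pos": [0, 0, 0], "rot": [0, 0, 0], "fingers": 1}]'

```text
clock: 27.1
tcp_pos: [0.4577, -0.1199, 0.0496]
orientation: [0.0, 1.0, 0.015, 0.0]
wrist_force: [0.1, 0.3, -0.5]
finger_gap: -0.0003
```

Request:
arm_command --rows '[{"delta_pos": [0.05, 0, 0], "rot": [0, 0, 0], "fingers": 1}, {"delta_pos": [0, 0, 0], "rot": [0, 0, 0], "fingers": 1}]'

```text
clock: 27.3
tcp_pos: [0.4586, -0.1198, 0.0496]
orientation: [0.0, 1.0, 0.015, 0.0]
wrist_force: [-0.9, -0.5, -0.2]
finger_gap: 0.0001
```

Request:
arm_command --rows '[{"delta_pos": [0.05, 0, 0], "rot": [0, 0, 0], "fingers": 1}, {"delta_pos": [0, 0, 0], "rot": [0, 0, 0], "fingers": 1}]'

```text
clock: 27.5
tcp_pos: [0.4596, -0.1197, 0.0495]
orientation: [0.0, 1.0, 0.015, 0.0]
wrist_force: [-0.6, -0.6, 0.1]
finger_gap: 0.0001
```

Request:
arm_command --rows '[{"delta_pos": [0.05, 0, 0], "rot": [0, 0, 0], "fingers": 1}, {"delta_pos": [0, 0, 0], "rot": [0, 0, 0], "fingers": 1}]'

```text
clock: 27.7
tcp_pos: [0.4606, -0.1196, 0.0495]
orientation: [0.0, 1.0, 0.015, 0.0]
wrist_force: [-0.8, -1.2, 0.4]
finger_gap: -0.0002
```

Request:
arm_command --rows '[{"delta_pos": [0.05, 0, 0], "rot": [0, 0, 0], "fingers": 1}, {"delta_pos": [0, 0, 0], "rot": [0, 0, 0], "fingers": 1}]'

```text
clock: 27.9
tcp_pos: [0.4616, -0.1195, 0.0495]
orientation: [0.0, 1.0, 0.015, 0.0]
wrist_force: [-1.0, -1.2, 0.7]
finger_gap: 0.0
```

Request:
arm_command --rows '[{"delta_pos": [0.05, 0, 0], "rot": [0, 0, 0], "fingers": 1}, {"delta_pos": [0, 0, 0], "rot": [0, 0, 0], "fingers": 1}]'

```text
clock: 28.1
tcp_pos: [0.4618, -0.1195, 0.0494]
orientation: [0.0, 1.0, 0.015, -0.001]
wrist_force: [-3.4, -1.1, 2.6]
finger_gap: 0.0
```

```bash
python3 st.py w16; python3 red.py w16
```

```text
28.1 tcp st mm [-91.  -11.8] z 0.0494 yaw-ps 0.00016869733647593976 F st [-3.45 -0.98] 2.59 gap 0.0 j [-0.42  0.24 -0.47  0.86 -0.    2.69]
px (0, 0, 273, 182)
rack st ((-16.002531051635742, 43.7601203918457), (85.28717041015625, 50.32280731201172), 89.88092041015625)
red px 279 275 69 20
inner/upper edge st mm @z92 [[-73.2, 0.4], [-73.2, -22.9]]
```

Request:
arm_command --rows '[{"delta_pos": [0.05, 0, 0], "rot": [0, 0, 0], "fingers": 1}, {"delta_pos": [0.05, 0, 0], "rot": [0, 0, 0], "fingers": 1}, {"delta_pos": [0, 0, 0], "rot": [0, 0, 0], "fingers": 1}]'

```text
clock: 28.45
tcp_pos: [0.4617, -0.1194, 0.0493]
orientation: [0.0, 1.0, 0.015, -0.003]
wrist_force: [-10.3, -2.5, 9.0]
finger_gap: 0.0001
```

Request:
arm_command --rows '[{"delta_pos": [-0.2, 0, 0], "rot": [0, 0, 0], "fingers": 1}, {"delta_pos": [-0.4, 0, 0], "rot": [0, 0, 0], "fingers": 1}, {"delta_pos": [-0.8, 0, 0], "rot": [0, 0, 0], "fingers": 1}, {"delta_pos": [0, 0, -1], "rot": [0, 0, 0], "fingers": 1}, {"delta_pos": [0, 0, -1], "rot": [0, 0, 0], "fingers": 1}, {"delta_pos": [0, 0, -1], "rot": [0, 0, 0], "fingers": 1}, {"delta_pos": [0, 0, -1], "rot": [0, 0, 0], "fingers": 1}, {"delta_pos": [0, 0, -1], "rot": [0, 0, 0], "fingers": 1}, {"delta_pos": [0, -1, -1], "rot": [0, 0, 0], "fingers": 1}, {"delta_pos": [0, -1, -1], "rot": [0, 0, 0], "fingers": 1}, {"delta_pos": [0, -0.5, -1], "rot": [0, 0, 0], "fingers": 1}, {"delta_pos": [0, 0, 0], "rot": [0, 0, 0], "fingers": 1}, {"delta_pos": [0, 0, 0], "rot": [0, 0, 0], "fingers": 1}]'

```text
clock: 29.75
tcp_pos: [0.4354, -0.0704, 0.2095]
orientation: [0.0, 1.0, 0.016, 0.001]
wrist_force: [0.5, -0.2, 0.7]
finger_gap: -0.0001
```

```bash
python3 st.py w17; python3 red.py w17
```

```text
29.75 tcp st mm [-115.9   38.2] z 0.2095 yaw-ps 0.0009650492497860833 F st [ 0.53 -0.19] 0.65 gap -0.0001 j [-0.34  0.05 -0.27  1.24  0.    2.77]
px (180, 0, 188, 117)
rack st ((-6.007577896118164, 65.4272689819336), (121.79850769042969, 71.97355651855469), 89.9665298461914)
red px 363 163 37 9
inner/upper edge st mm @z92 [[-74.4, 3.9], [-74.4, -22.8]]
```

View pics/w17.png

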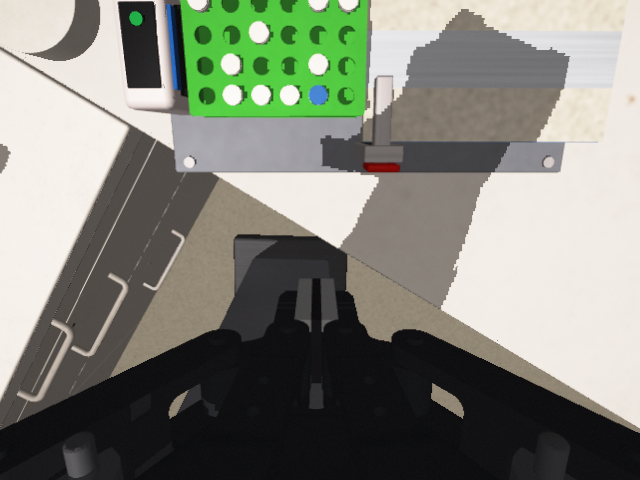

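The bar is fully in: it took 10 N with no further motion, and the plate's inner edge is at -74 mm (expected -75). It sits behind the rack at (383,110), and the rack's front is up to the stop at col 183. One levelness check from depth, then I hand in.

Run:
```python
from h import *
O=np.array([.5524,-.105]);ps=.0302
R=np.array([[np.cos(ps),np.sin(ps)],[-np.sin(ps),np.cos(ps)]])
cal=env.get_calibration("wrist"); p,d=env.read_camera("wrist"); hsv=cv2.cvtColor(p,cv2.COLOR_BGR2HSV)
px,W=cloud(cal,d); h=hsv[px[:,1],px[:,0]]; k=(h[:,0]>45)&(h[:,0]<75)&(h[:,1]>120)&(abs(W[:,2]-.094)<.006)
S=(W[k,:2]-O)@R.T; a,*_=np.linalg.lstsq(np.c_[S,np.ones(len(S))],W[k,2],rcond=None); print("tilt x,y rad",a[:2],"z at centre",a@[0,.064,1])
print(env.get_state()["wrist_force"], env.hand_in())
```

```text
tilt x,y rad [ 0.00071925 -0.00014787] z at centre 0.09435589070873149
the job is handed in; nothing more can be done
[-1.50210204  0.09032492 -0.11826166] None
```

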